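Re-rack the ear-mould job pots in reverse order

TASK

Move the four ear-mould pots from the white tray into the grey four-compartment rack, one upright in each compartment, in reverse order: counting from the ends with the black tab, the pot that stands first in the tray (at its tab end) goes into the last compartment of the rack (farthest from its tab), the second into the third, and so on. Each pot stands on a pad of its own lid colour, so the empty pads still show the original order. Set the pots down rather than dropping them, keep them upright, and leave the battery tester, the bottle and the screwdriver where they are.

Things in the scene. Friction and masses are not known exactly. Their poses are not given: they have to be found in the camera images.
- pot_red_mid (a point): pot with red lid: upright round screw-lid pot, white body 35 mm diameter, red lid 36 mm diameter (top 14 mm), 70 mm tall, about 60 g, loose. The point is its centre, half-way up (35 mm above its underside); z is its axis, up when upright.
- pot_blue_mid (a point): pot with blue lid: upright round screw-lid pot, white body 35 mm diameter, blue lid 36 mm diameter (top 14 mm), 70 mm tall, about 60 g, loose. The point is its centre, half-way up (35 mm above its underside); z is its axis, up when upright.
- pot_yellow_mid (a point): pot with yellow lid: upright round screw-lid pot, white body 35 mm diameter, yellow lid 36 mm diameter (top 14 mm), 70 mm tall, about 60 g, loose. The point is its centre, half-way up (35 mm above its underside); z is its axis, up when upright.
- pot_green_mid (a point): pot with green lid: upright round screw-lid pot, white body 35 mm diameter, green lid 36 mm diameter (top 14 mm), 70 mm tall, about 60 g, loose. The point is its centre, half-way up (35 mm above its underside); z is its axis, up when upright.
- pad_red: flat red square pad, 46 x 46 x 3 mm, fixed in the white tray; the red-lidded pot stands on it at the start, centred within 3 mm. It marks that pot's original place in the row. Origin at the centre of its underside, axes parallel to the tray's.
- pad_blue: flat blue square pad, 46 x 46 x 3 mm, fixed in the white tray; the blue-lidded pot stands on it at the start, centred within 3 mm. It marks that pot's original place in the row. Origin at the centre of its underside, axes parallel to the tray's.
- pad_yellow: flat yellow square pad, 46 x 46 x 3 mm, fixed in the white tray; the yellow-lidded pot stands on it at the start, centred within 3 mm. It marks that pot's original place in the row. Origin at the centre of its underside, axes parallel to the tray's.
- pad_green: flat green square pad, 46 x 46 x 3 mm, fixed in the white tray; the green-lidded pot stands on it at the start, centred within 3 mm. It marks that pot's original place in the row. Origin at the centre of its underside, axes parallel to the tray's.
- tray: white tray, fixed: 58 mm (its x) by 220 mm (its y, the row), rim 10 mm high and 4 mm thick, floor 4 mm thick, with four pads in a row at y = +81, +27, -27, -81 mm in its frame (any colour order). A black tab (34 x 20 x 10 mm) sticks out at its +y end: first place is y = +81 mm. Origin at the centre of its underside, z up. Pots stand 7 mm above its underside.
- rack: grey rack, fixed, empty at the start: 58 mm (its x) by 220 mm (its y, the row), walls 16 mm high and 4 mm thick, floor 4 mm thick, three dividers making four open compartments 50 x 50 mm inside, centres at x = 0 and y = +81, +27, -27, -81 mm in its frame. A black tab (34 x 20 x 10 mm) sticks out at its +y end: first compartment is y = +81 mm, last is y = -81 mm. Origin at the centre of its underside, z up.
- tester: bystander: black battery tester, 45 x 85 x 26 mm, loose; origin at the centre of its underside.
- bottle: bystander: amber bottle, 42 mm diameter, 110 mm tall, loose; origin at the centre of its underside.
- driver: bystander: black screwdriver 150 mm long, lying on the table along its x axis, loose; origin about its middle, on the table.
Things that resemble listed ones, but are neither listed nor needed, are in the scene too. Several things have the shape of the tray; the one meant has the colours described above.

How it is judged:
By the outcome, as a careful person would: the job done as asked, in the order asked, and still so for the second after the job is handed in, with the robot touching nothing.
It also fails if it takes over 106 s, if anything falls off the work surface, if the arm or the gripper's body presses on something with over 40 N, if the wrist force passes 120 N, or if a joint passes its speed limit or range.

ROBOT

A 6-joint arm with a two-finger parallel gripper is mounted at the origin on the work surface. World frame = base frame: x ahead of the robot, y to its left, z up, the work surface at z = 0. Lengths are in m, angles in rad, forces in N, time in s.
With the tool pointing down it reaches from about 0.25 to 0.85 m from the base axis. Payload 12.5 kg.
Tool frame: the origin (TCP) lies between the finger pads; the fingertips stand 8 mm ahead of it and the grasp point (between the pads) lies 11 mm behind it; z points along the fingers, y is the line along which they close (so a half turn about z gives the same grasp; the last joint's range is limited). The gripper opens to 93 mm and grips with 3 to 60 N. Pads are 15 mm wide; open, the fingers measure 128 mm over their backs; the gripper's body (75 mm by 188 mm) begins 65 mm behind the grasp point.
Start: joints at [1.233, 0.351, 1.652, -0, 1.139, -0.085], TCP at [0.138, 0.533, 0.227] pointing down, gripper open.
Joint ranges: [-2.75, 2.75], [-0.79, 2.1], [0.01, 2.65], [-1.57, 4.71], [0.07, 3.14], [-2.87, 2.87]. Speed limits (rad/s): [2.22, 2.22, 2.79, 3.14, 3.14, 3.14].

INTERFACE

Orientations are given as a unit quaternion [w, x, y, z].
In Python, from workcell import * gives the robot as it stands.
- The arm moves only by the shell command python3 -m creep 'ROWS' [OPENING] [FORCE]. ROWS is JSON, a list of rows, each an object with "travel": the shift along the tool's x, y, z in mm, a list of three; "turn": the turn, a rotation vector about the tool's x, y, z in rad, a list of three. A call has 1 to 8 rows; each row is the pose to reach, as a shift and turn from the pose commanded when the call began, along the tool's axes at that moment; what a row does not reach only later rows make up. A row lasts 1/10 s, in which the tool goes at most 50 mm and 8.59 degrees, less where a joint would pass 70% of its speed; a pose out of reach is approached as far as the arm can. A call with a gripper value outside its range is refused whole. OPENING is the closure, from 0 (fully open) to 1 (shut), set as the call begins (- or left out, the last holds). The fingers move at their own pace and stop on an object; FORCE is the grip in N (left out, the last holds). Time passes only in rows, so rows that repeat a pose let the fingers close. It gives the time, the measured TCP pose, the force, the opening and the grip force at its end, in the units of the state.
- sense(): the state, without advancing time (a new reading comes with each control period).
- camera(name): name is "scene" or "top"; returns the picture (384x512x3 uint8, red, green, blue); there is no depth.
- calibration(name): a dict with "intrinsics" (3x3 intrinsics, pixels), "xyz" and "orientation" of the camera in the world. Camera axes: x right, y down, z forward; pixel columns grow to the right and rows downward; lengths in m; the calibration is good to about 2 mm. A picture is of the moment at which its call begins. calibration takes no time and is no camera call.
- close_job(): hands the job in; it is judged then, once.
The state is a dict: "time": time; "joint_pos": joint angles; "dq": joint speeds; "joint_torque": joint torques, N m; "tool_pos": TCP position; "eef_rot": TCP orientation; "force": force on the tool from outside, world axes, zero at the start; "wrist_torque": the same for the moment, N m; "width": opening from 0.0 (shut) to 1.0 (fully open); "grip_force": force on a finger pad.
Only numpy, scipy, OpenCV 4.12 (cv2) and the standard library are available. Lean on these libraries where they do the work, as an engineer would, in place of code of your own. Each camera call takes 0.05 s, during which the arm holds its last target. There are 200 camera calls.

## Working session

There is one attempt and no reset: what is moved stays moved. The work goes in short steps, Python scripts to look and compute and a shell command to move; the robot and the scene stay as the last step left them, time stands still between calls to the robot, and variables do not carry over. Pictures are saved under pics/ and viewed, at most 14 in all, crops included, and the job is handed in when it is done.

```bash
mkdir -p pics; ls; python3 - <<'E'
from workcell import *
import cv2
for n in("scene","top"):
    cv2.imwrite(f"pics/{n}0.png",cv2.resize(camera(n),None,fx=1.5,fy=1.5,interpolation=cv2.INTER_CUBIC)[:,:,::-1]); print(n,calibration(n))
print(sense())
E
```

```text
pics
scene {'intrinsics': array([[462.09287782,   0.        , 255.86681556],
       [  0.        , 462.09287782, 194.33656941],
       [  0.        ,   0.        ,   1.        ]]), 'xyz': array([ 1.24499014, -0.79852389,  0.76748725]), 'orientation': array([-0.43173248,  0.83550584,  0.30019941, -0.15942823])}
top {'intrinsics': array([[455.56147024,   0.        , 251.25817487],
       [  0.        , 455.56147024, 199.96226118],
       [  0.        ,   0.        ,   1.        ]]), 'xyz': array([ 0.36705615, -0.00207059,  1.47932653]), 'orientation': array([-0.05045811,  0.70752384, -0.70209793,  0.06262979])}
{'time': 0.1, 'joint_pos': array([ 1.23339847e+00,  3.51196245e-01,  1.65234443e+00, -4.75550931e-05,
        1.13912850e+00, -8.46248337e-02]), 'dq': array([-0.00213373,  0.00046923, -0.00259587,  0.00077643, -0.00053794,
        0.00141696]), 'joint_torque': array([ 8.31766647e-04, -4.98028564e+01, -2.85707527e+01,  7.00088474e-02,
        2.38765113e-02, -8.36168851e-05]), 'tool_pos': array([0.137448  , 0.53223409, 0.22615361]), 'eef_rot': array([-9.16259203e-05,  1.26040409e-01,  9.92024962e-01, -5.30843869e-04]), 'force': array([0.06559983, 0.73937686, 0.53358799]), 'wrist_torque': array([-0.01127482,  0.02921028, -0.01900009]), 'grip_force': 0.0, 'width': 0.9989200733145721}
```

View pics/scene0.png

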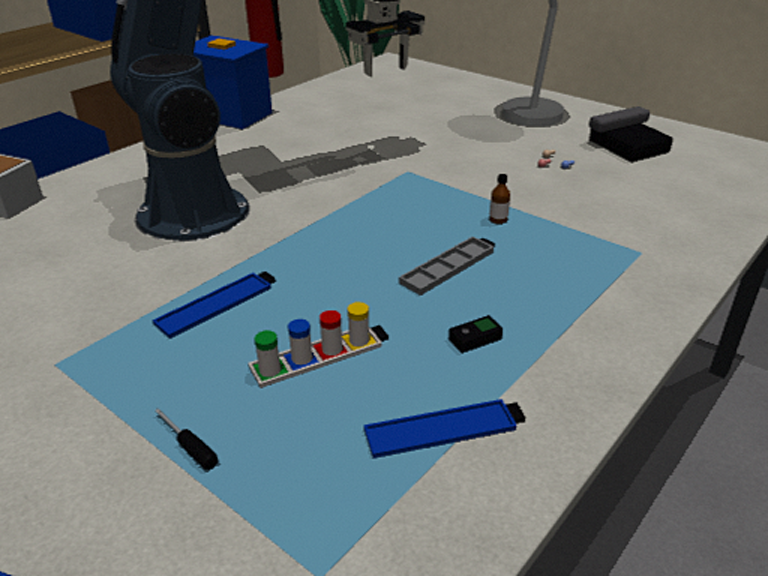

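View pics/top0.png

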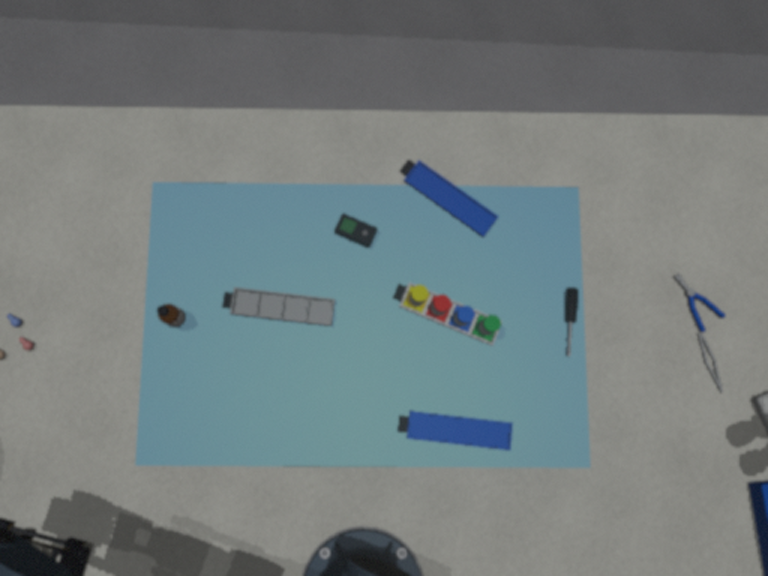

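Candidates in the top view (enlarged pixels): white tray with pots (447,314), blue tray-shaped things (458,430) and (450,198), and the grey rack (283,307). By the description I choose the white tray and the grey rack. The order from the tab is yellow, red, blue, green. One close crop will check this.

```bash
python3 - <<'E'
from workcell import *
import cv2
im=camera("top")[180:240,140:340]
cv2.imwrite("pics/top1.png",cv2.resize(im,None,fx=4,fy=4,interpolation=cv2.INTER_CUBIC)[:,:,::-1])
im=camera("scene")[150:265,160:345]
cv2.imwrite("pics/scene1.png",cv2.resize(im,None,fx=4,fy=4,interpolation=cv2.INTER_CUBIC)[:,:,::-1])
E
```

```text
(no output)
```

View pics/top1.png

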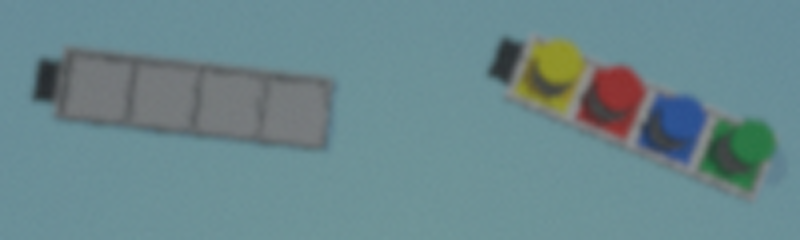

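View pics/scene1.png

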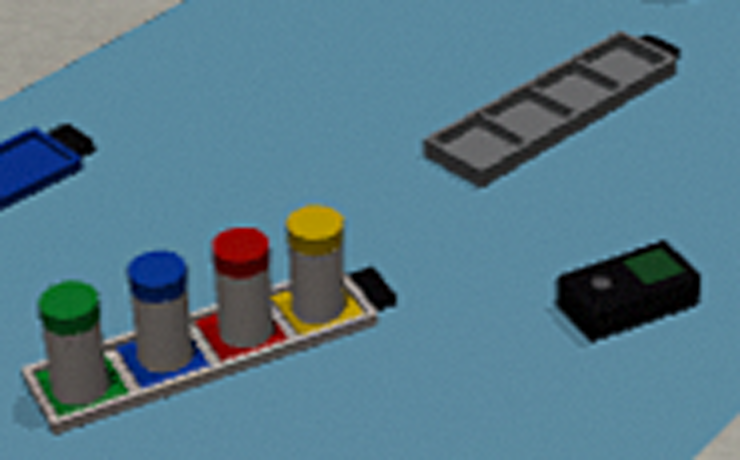

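The crops show a white tray with yellow (tab end), red, blue and green pots, and an empty grey rack with its tab on the left in the top view. The targets are yellow→4th, red→3rd, blue→2nd, green→1st.

```bash
cat > h.py <<'E'
from workcell import *
import numpy as np
from scipy.spatial.transform import Rotation as R
from scipy.optimize import least_squares
def cam(n):
    c=calibration(n);return c["intrinsics"],c["xyz"],R.from_quat(np.roll(c["orientation"],-1)).as_matrix()
C={n:cam(n) for n in("top","scene")}
def proj(n,P):
    K,t,M=C[n];p=(np.atleast_2d(P)-t)@M@K.T;return p[:,:2]/p[:,2:]
def ray(n,uv,z):
    K,t,M=C[n];d=M@np.linalg.solve(K,[*uv,1]);return t+d*(z-t[2])/d[2]
def full(n,p): return np.array(p)/4+({"top":(140,180),"scene":(160,150)}[n])-.4
E
python3 - <<'E'
from h import *
L={"top":dict(y=(558,62),r=(617,88),b=(682,118),g=(751,142)),"scene":dict(y=(315,222),r=(241,245),b=(157,268),g=(69,300))}
for k in "yrbg": print(k,*[ray(n,full(n,L[n][k]),.077)[:2].round(4) for n in L])
cr={"top":[(68,47),(332,78),(326,150),(58,118)],"scene":[(678,62),(480,172),(425,146),(622,34)]}
for n in cr:
    print(n,[ray(n,full(n,p),.016)[:2].round(4) for p in cr[n]])
loc=np.array([[29,110,16],[29,-110,16],[-29,-110,16],[-29,110,16]])/1e3
def P(q): 
    c,s=np.cos(q[2]),np.sin(q[2]);return loc@np.array([[c,-s,0],[s,c,0],[0,0,1]]).T+[q[0],q[1],0]
f=lambda q,ns=("top","scene"):np.concatenate([(proj(n,P(q))-full(n,cr[n])).ravel() for n in ns])
for ns in (("top",),("scene",),("top","scene")):
    s=least_squares(lambda q:f(q,ns),[.45,.2,0]);print(ns,s.x.round(4),np.abs(s.fun).max())
q=s.x
for y in(81,27,-27,-81): print(y,(q[:2]+np.array([-np.sin(q[2]),np.cos(q[2])])*y/1e3).round(4))
E
```

```text
y [ 0.6098 -0.1126] [ 0.6112 -0.1128]
r [ 0.5897 -0.1586] [ 0.5916 -0.1595]
b [ 0.5665 -0.2091] [ 0.5679 -0.2086]
g [ 0.5481 -0.2626] [ 0.5495 -0.2635]
top [array([0.629 , 0.2814]), array([0.6055, 0.0666]), array([0.5465, 0.0705]), array([0.5707, 0.2872])]
scene [array([0.635 , 0.2809]), array([0.6064, 0.0663]), array([0.5557, 0.0673]), array([0.5779, 0.289 ])]
('top',) [ 0.5879  0.1764 -0.1086] 0.8210071944718607
('scene',) [ 0.5936  0.176  -0.116 ] 0.8797454131668303
('top', 'scene') [ 0.5905  0.1771 -0.1115] 1.3095990929878099
81 [0.5995 0.2576]
27 [0.5935 0.2039]
-27 [0.5875 0.1502]
-81 [0.5815 0.0966]
```

```bash
cat > go.py <<'E'
# print the tool-axes shift (mm) and turn (rad) from the present pose to x y z, with tool y at world angle a, pointing down
import sys
from h import *
s=sense();M=R.from_quat(np.roll(s["eef_rot"],-1))
for t in sys.argv[1:]:
    x,y,z,a=map(float,t.split(','))
    c,n=np.cos(a),np.sin(a)
    T=R.from_matrix(np.array([[-n,c,0],[c,n,0],[0,0,-1]]))
    T=R.from_matrix(np.column_stack([np.cross([c,n,0],[0,0,-1]),[c,n,0],[0,0,-1]]))
    print("travel",(M.inv().apply(np.array([x,y,z])-s["tool_pos"])*1e3).round(1),"turn",(M.inv()*T).as_rotvec().round(3))
print(s["tool_pos"].round(4),"grip",s["grip_force"],"w",round(s["width"],3),"t",s["time"],"j",s["joint_pos"].round(2),"F",s["force"].round(1))
E
sed -i '/T=R.from_matrix(np.array/d' go.py
python3 go.py .6105,-.1127,.15,-.386
```

```text
travel [-619.3 -506.1   76.6] turn [-1.000e-03  1.000e-03  1.704e+00]
[0.1375 0.5323 0.2263] grip 0.0 w 1.001 t 0.2 j [ 1.23  0.35  1.65 -0.    1.14 -0.08] F [-0.4  0.6  0.6]
```

```bash
python3 -m creep '[{"travel":[-38,-32,5],"turn":[0,0,0.12]},{"travel":[-77,-63,10],"turn":[0,0,0.24]},{"travel":[-115,-95,15],"turn":[0,0,0.36]},{"travel":[-154,-126,19],"turn":[0,0,0.48]},{"travel":[-192,-158,24],"turn":[0,0,0.6]},{"travel":[-231,-189,28],"turn":[0,0,0.72]},{"travel":[-269,-221,33],"turn":[0,0,0.84]},{"travel":[-308,-252,38],"turn":[0,0,0.96]}]' 0; python3 go.py .6105,-.1127,.15,-.386
```

```text
time: 1.0
tool_pos: [0.3734, 0.2097, 0.1886]
eef_rot: [0.0, 0.572, 0.82, 0.0]
force: [0.3, 1.0, 0.8]
width: 0.998
grip_force: 0.0
travel [-384.5  110.9   38.7] turn [ 0.    -0.     0.739]
[0.3734 0.2097 0.1886] grip 0.0 w 0.998 t 1.0 j [0.4  0.18 1.99 0.   0.97 0.05] F [0.3 1.  0.8]
```

```bash
python3 -m creep '[{"travel":[-45,13,4],"turn":[0,0,0.1]},{"travel":[-90,26,9],"turn":[0,0,0.2]},{"travel":[-135,39,13],"turn":[0,0,0.3]},{"travel":[-180,52,18],"turn":[0,0,0.4]},{"travel":[-225,65,23],"turn":[0,0,0.5]},{"travel":[-270,78,27],"turn":[0,0,0.6]},{"travel":[-315,91,32],"turn":[0,0,0.7]},{"travel":[-355,102,36],"turn":[0,0,0.739]}]'; python3 go.py .6105,-.1127,.15,-.386 .6105,-.1127,.033,-.386
```

```text
time: 1.8
tool_pos: [0.5935, -0.0873, 0.1522]
eef_rot: [-0.0, 0.829, 0.559, -0.0]
force: [0.1, 1.3, 0.7]
width: 1.0
grip_force: 0.0
travel [-17.2  25.3   2.1] turn [-0.     0.     0.001]
travel [-17.2  25.3 119.1] turn [-0.     0.     0.001]
[ 0.5935 -0.0873  0.1522] grip 0.0 w 1.0 t 1.8 j [-0.22  0.52  1.59 -0.    1.03  0.16] F [0.1 1.3 0.7]
```

```bash
python3 -m creep '[{"travel":[-17,25,2],"turn":[0,0,0]},{"travel":[-17,25,2],"turn":[0,0,0]},{"travel":[-17,25,30],"turn":[0,0,0]},{"travel":[-17,25,30],"turn":[0,0,0]}]'; python3 - <<'E'
from workcell import *
import cv2
a=camera("scene")[150:265,160:345];b=camera("top")[175:245,230:345]
r=lambda i:cv2.resize(i,(560,int(560*i.shape[0]/i.shape[1])),interpolation=cv2.INTER_CUBIC)
b=camera("top")[180:230,230:345]
cv2.imwrite("pics/h1.png",cv2.vconcat([r(a),r(b)])[:,:,::-1])
E
python3 go.py .6105,-.1127,.033,-.386
```

```text
time: 2.2
tool_pos: [0.6074, -0.1095, 0.1197]
eef_rot: [-0.002, 0.828, 0.56, -0.002]
force: [0.5, 0.5, -0.3]
width: 0.999
grip_force: 0.0
travel [-2.4  1.9 90.5] turn [ 0.    -0.     0.006]
[ 0.6096 -0.1098  0.1235] grip 0.0 w 0.998 t 2.35 j [-0.25  0.59  1.55  0.    1.    0.13] F [ 0.6 -0.2  1.3]
```

View pics/h1.png

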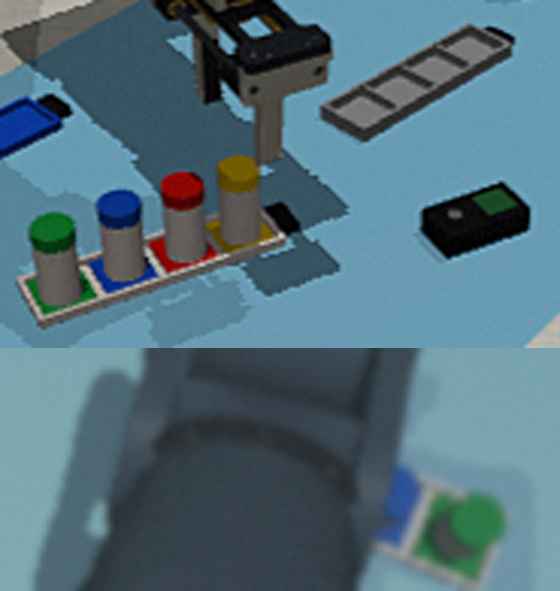

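The crop shows the two fingertips at (208,103) and (268,163), straddling a line directly above the yellow lid at (238,172). It is aligned, so I descend.

```bash
python3 -m creep '[{"travel":[-2,2,30],"turn":[0,0,0.005]},{"travel":[-2,2,60],"turn":[0,0,0.005]},{"travel":[-2,2,80],"turn":[0,0,0.005]},{"travel":[-2,2,90],"turn":[0,0,0.005]},{"travel":[-2,2,90],"turn":[0,0,0.005]}]'; python3 -m creep '[{"travel":[0,0,0],"turn":[0,0,0]},{"travel":[0,0,0],"turn":[0,0,0]},{"travel":[0,0,0],"turn":[0,0,0]},{"travel":[0,0,0],"turn":[0,0,0]},{"travel":[0,0,0],"turn":[0,0,0]},{"travel":[0,0,0],"turn":[0,0,0]}]' 1 12;  python3 go.py .6105,-.1127,.033,-.386
```

```text
time: 2.85
tool_pos: [0.6105, -0.1126, 0.0325]
eef_rot: [-0.0, 0.83, 0.558, -0.0]
force: [-0.1, -0.8, -0.9]
width: 1.001
grip_force: 0.0
time: 3.45
tool_pos: [0.6106, -0.1129, 0.0328]
eef_rot: [0.0, 0.83, 0.558, 0.0]
force: [-0.1, 0.2, 1.3]
width: 0.532
grip_force: 0.0
travel [ 0.1 -0.2 -0.2] turn [ 0. -0. -0.]
[ 0.6106 -0.1129  0.0328] grip 0.0 w 0.532 t 3.45 j [-0.26  0.72  1.58 -0.    0.84  0.13] F [-0.1  0.2  1.3]
```

Still closing; I'll wait a little longer.

```bash
python3 -m creep '[{"travel":[0,0,0],"turn":[0,0,0]},{"travel":[0,0,0],"turn":[0,0,0]},{"travel":[0,0,0],"turn":[0,0,0]},{"travel":[0,0,0],"turn":[0,0,0]}]';  python3 go.py .6105,-.1127,.15,-.386
```

```text
time: 3.85
tool_pos: [0.6106, -0.1129, 0.0326]
eef_rot: [-0.0, 0.83, 0.558, -0.0]
force: [-0.4, -0.4, -0.3]
width: 0.384
grip_force: 12.0
travel [ 1.000e-01 -2.000e-01 -1.174e+02] turn [-0.  0.  0.]
[ 0.6106 -0.1129  0.0326] grip 12.000013043507352 w 0.384 t 3.85 j [-0.26  0.72  1.58 -0.    0.84  0.13] F [-0.4 -0.4 -0.3]
```

```bash
python3 -m creep '[{"travel":[0,0,-20],"turn":[0,0,0]},{"travel":[0,0,-50],"turn":[0,0,0]},{"travel":[0,0,-85],"turn":[0,0,0]},{"travel":[0,0,-105],"turn":[0,0,0]},{"travel":[0,0,-117],"turn":[0,0,0]}]';  python3 go.py .5815,.0966,.10,-.1115
```

```text
time: 4.35
tool_pos: [0.6111, -0.113, 0.1514]
eef_rot: [0.001, 0.83, 0.558, 0.001]
force: [0.6, 0.6, -1.5]
width: 0.379
grip_force: 12.0
travel [ 183.  -106.4   51.3] turn [ 0.002  0.    -0.274]
[ 0.6111 -0.113   0.1514] grip 11.999908899015281 w 0.379 t 4.35 j [-0.26  0.56  1.53 -0.    1.05  0.13] F [ 0.6  0.6 -1.5]
```

```bash
python3 -m creep '[{"travel":[18,-11,5],"turn":[0,0,-0.03]},{"travel":[50,-29,14],"turn":[0,0,-0.08]},{"travel":[87,-50,24],"turn":[0,0,-0.14]},{"travel":[124,-72,35],"turn":[0,0,-0.2]},{"travel":[154,-90,43],"turn":[0,0,-0.25]},{"travel":[174,-101,48],"turn":[0,0,-0.27]},{"travel":[183,-106,51],"turn":[0,0,-0.274]},{"travel":[183,-106,51],"turn":[0,0,-0.274]}]';  python3 go.py .5815,.0966,.05,-.1115
```

```text
time: 5.15
tool_pos: [0.5808, 0.0972, 0.0979]
eef_rot: [-0.0, 0.745, 0.667, -0.001]
force: [-0.5, -1.6, -0.3]
width: 0.378
grip_force: 12.0
travel [-0.5  0.8 47.9] turn [-0.001  0.     0.   ]
[0.5808 0.0972 0.0979] grip 11.99998509051511 w 0.378 t 5.15 j [ 0.09  0.58  1.65 -0.    0.91  0.2 ] F [-0.5 -1.6 -0.3]
```

```bash
python3 -m creep '[{"travel":[0,0,25],"turn":[0,0,0]},{"travel":[0,0,40],"turn":[0,0,0]},{"travel":[0,0,46],"turn":[0,0,0]},{"travel":[0,0,46],"turn":[0,0,0]}]'; python3 - <<'E'
from h import *
import cv2
i=camera("scene")[130:215,250:350];
cv2.imwrite("pics/h2.png",cv2.resize(i,None,fx=7,fy=7,interpolation=cv2.INTER_CUBIC)[:,:,::-1])
p=sense()["tool_pos"];q=[.5905,.1771,-.1115]
print("pot bottom centre px",(proj("scene",[p+[0,0,-.026],p+[0,0,-.009]])-[250,130])*7)
E
python3 go.py .5815,.0966,.031,-.1115
```

```text
time: 5.55
tool_pos: [0.581, 0.0958, 0.0519]
eef_rot: [-0.0, 0.746, 0.666, -0.001]
force: [-0.7, 0.1, -1.4]
width: 0.378
grip_force: 12.0
pot bottom centre px [[203.35528714 363.0802864 ]
 [204.25639926 328.5383733 ]]
travel [ 0.6 -0.  21.7] turn [-0.     0.    -0.001]
[0.5815 0.096  0.0527] grip 11.99994923779741 w 0.382 t 5.6 j [ 0.08  0.64  1.67 -0.    0.83  0.2 ] F [ 0.6 -0.5  0.3]
```

View pics/h2.png

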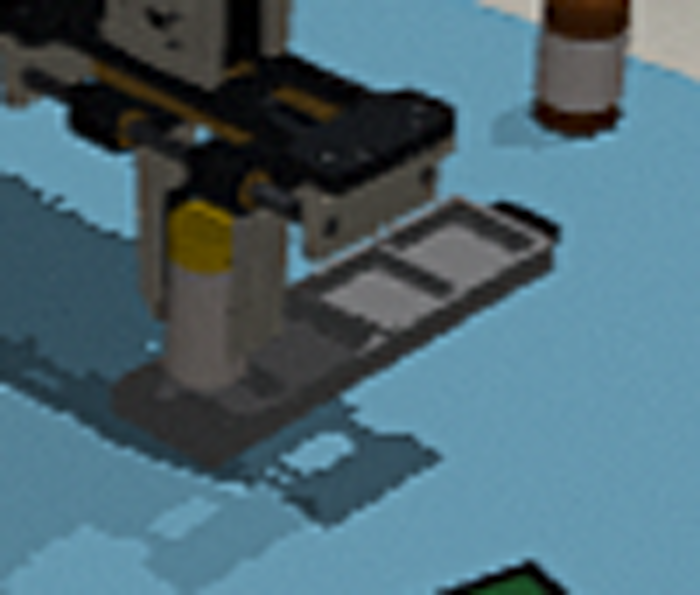

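The crop shows the yellow pot upright in the gripper, its bottom near (205,385) and inside the end compartment's outline. The rack corners are at (115,385), (553,240) and (462,200). I'll refit the rack quickly with these.

```bash
python3 - <<'E'
from h import *
px=np.array([[553,240],[115,385],[462,200]])/7+[250,130]-.43
loc=np.array([[29,110,16],[-29,-110,16],[-29,110,16]])/1e3
def P(q): 
    c,s=np.cos(q[2]),np.sin(q[2]);return loc@np.array([[c,-s,0],[s,c,0],[0,0,1]]).T+[q[0],q[1],0]
s=least_squares(lambda q:(proj("scene",P(q))-px).ravel(),[.59,.177,-.11]);print(s.x.round(4),s.fun.round(1))
E
```

```text
[ 0.592   0.1793 -0.1117] [ 0.8  0.5 -0.2  0.1 -0.6 -0.6]
```

```bash
python3 -m creep '[{"travel":[1,1,8],"turn":[0,0,0]},{"travel":[1,1,15],"turn":[0,0,0]},{"travel":[1,1,19],"turn":[0,0,0]},{"travel":[1,1,22],"turn":[0,0,0]},{"travel":[1,1,22],"turn":[0,0,0]},{"travel":[1,1,22],"turn":[0,0,0]}]'; python3 go.py .582,.0975,.0297,-.1115
```

```text
time: 6.2
tool_pos: [0.5825, 0.0975, 0.0307]
eef_rot: [0.0, 0.746, 0.666, 0.0]
force: [-0.4, 0.9, -1.4]
width: 0.385
grip_force: 12.0
travel [-0.  -0.5  1. ] turn [ 0.    -0.    -0.001]
[0.5825 0.0975 0.0307] grip 11.999997114180587 w 0.385 t 6.2 j [0.09 0.68 1.67 0.   0.79 0.2 ] F [-0.4  0.9 -1.4]
```

```bash
python3 -m creep '[{"travel":[0,0,0.5],"turn":[0,0,0]},{"travel":[0,0,1],"turn":[0,0,0]},{"travel":[0,0,1],"turn":[0,0,0]}]'; python3 -m creep '[{"travel":[0,0,0],"turn":[0,0,0]},{"travel":[0,0,0],"turn":[0,0,0]},{"travel":[0,0,0],"turn":[0,0,0]},{"travel":[0,0,0],"turn":[0,0,0]},{"travel":[0,0,0],"turn":[0,0,0]}]' 0; python3 go.py .582,.0975,.15,-.1115
```

```text
time: 6.5
tool_pos: [0.5824, 0.0974, 0.0297]
eef_rot: [0.0, 0.746, 0.666, 0.0]
force: [-0.2, 0.2, -0.3]
width: 0.384
grip_force: 12.0
time: 7.0
tool_pos: [0.5824, 0.0974, 0.0297]
eef_rot: [0.0, 0.746, 0.666, 0.0]
force: [0.1, -0.3, -0.0]
width: 0.767
grip_force: 0.0
travel [   0.    -0.4 -120.3] turn [ 0.    -0.    -0.001]
[0.5824 0.0974 0.0297] grip 0.0 w 0.767 t 7.0 j [ 0.09  0.68  1.67 -0.    0.79  0.2 ] F [ 0.1 -0.3 -0. ]
```

```bash
python3 -m creep '[{"travel":[0,0,-15],"turn":[0,0,0]},{"travel":[0,0,-45],"turn":[0,0,0]},{"travel":[0,0,-85],"turn":[0,0,0]},{"travel":[0,0,-110],"turn":[0,0,0]},{"travel":[0,0,-120],"turn":[0,0,0]},{"travel":[0,0,-120],"turn":[0,0,0]}]'; python3 - <<'E'
from h import *
import cv2
i=camera("scene")[120:265,150:350];
cv2.imwrite("pics/h3.png",cv2.resize(i,None,fx=4,fy=4,interpolation=cv2.INTER_CUBIC)[:,:,::-1])
E
python3 go.py .5907,-.159,.14,-.386
```

```text
time: 7.6
tool_pos: [0.5829, 0.0975, 0.1512]
eef_rot: [0.001, 0.746, 0.666, 0.001]
force: [-0.3, -0.3, -0.2]
width: 1.004
grip_force: 0.0
travel [-253.9   37.1    9.6] turn [ 0.    -0.     0.274]
[0.5822 0.0974 0.1496] grip 0.0 w 0.999 t 7.65 j [0.09 0.51 1.62 0.   1.02 0.2 ] F [-0.8 -0.1 -0.9]
```

View pics/h3.png

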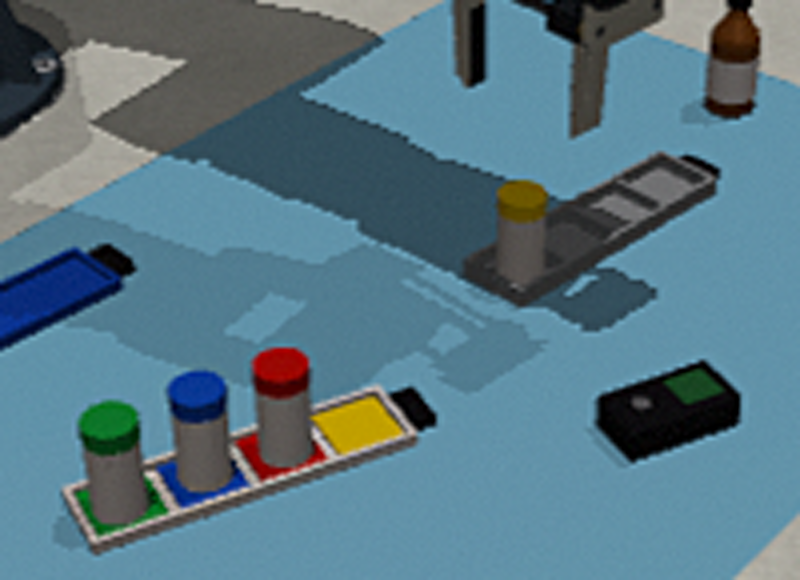

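The yellow pot stands upright in the last compartment (521,240), and the yellow pad is empty at (355,425). Red is next.

```bash
python3 -m creep '[{"travel":[-25,4,1],"turn":[0,0,0.03]},{"travel":[-70,10,3],"turn":[0,0,0.08]},{"travel":[-118,17,5],"turn":[0,0,0.13]},{"travel":[-166,24,6],"turn":[0,0,0.18]},{"travel":[-212,31,8],"turn":[0,0,0.23]},{"travel":[-242,35,9],"turn":[0,0,0.265]},{"travel":[-254,37,10],"turn":[0,0,0.274]},{"travel":[-254,37,10],"turn":[0,0,0.274]}]' 0; python3 go.py .5907,-.159,.0326,-.386
```

```text
time: 8.45
tool_pos: [0.5901, -0.1598, 0.1381]
eef_rot: [-0.001, 0.83, 0.558, -0.001]
force: [-0.4, 0.6, 0.2]
width: 1.0
grip_force: 0.0
travel [  1.    0.5 105.5] turn [-0.002  0.    -0.001]
[ 0.5901 -0.1598  0.1381] grip 0.0 w 1.0 t 8.45 j [-0.34  0.56  1.56  0.    1.02  0.05] F [-0.4  0.6  0.2]
```

```bash
python3 -m creep '[{"travel":[0,0,20],"turn":[0,0,0]},{"travel":[0,0,50],"turn":[0,0,0]},{"travel":[0,0,80],"turn":[0,0,0]},{"travel":[0,0,98],"turn":[0,0,0]},{"travel":[0,0,104],"turn":[0,0,0]},{"travel":[0,0,104],"turn":[0,0,0]}]'; python3 -m creep '[{"travel":[0,0,0],"turn":[0,0,0]},{"travel":[0,0,0],"turn":[0,0,0]},{"travel":[0,0,0],"turn":[0,0,0]},{"travel":[0,0,0],"turn":[0,0,0]},{"travel":[0,0,0],"turn":[0,0,0]},{"travel":[0,0,0],"turn":[0,0,0]},{"travel":[0,0,0],"turn":[0,0,0]},{"travel":[0,0,0],"turn":[0,0,0]}]' 1 12;  python3 -m creep '[{"travel":[0,0,0],"turn":[0,0,0]},{"travel":[0,0,0],"turn":[0,0,0]}]';python3 go.py .5907,-.159,.15,-.386
```

```text
time: 9.05
tool_pos: [0.5905, -0.1577, 0.0349]
eef_rot: [-0.001, 0.829, 0.559, -0.0]
force: [0.3, -0.7, 0.2]
width: 1.003
grip_force: 0.0
time: 9.85
tool_pos: [0.5907, -0.1591, 0.0356]
eef_rot: [-0.0, 0.83, 0.558, -0.0]
force: [0.7, 0.6, -0.3]
width: 0.383
grip_force: 12.0
time: 10.05
tool_pos: [0.5908, -0.1591, 0.0356]
eef_rot: [-0.0, 0.83, 0.558, -0.0]
force: [-0.2, -1.1, 0.1]
width: 0.383
grip_force: 12.0
travel [ 1.000e-01 -1.000e-01 -1.144e+02] turn [-0.  0. -0.]
[ 0.5908 -0.1591  0.0356] grip 11.995619349181652 w 0.383 t 10.05 j [-0.34  0.7   1.61 -0.    0.83  0.05] F [-0.2 -1.1  0.1]
```

```bash
python3 -m creep '[{"travel":[0,0,-20],"turn":[0,0,0]},{"travel":[0,0,-50],"turn":[0,0,0]},{"travel":[0,0,-85],"turn":[0,0,0]},{"travel":[0,0,-105],"turn":[0,0,0]},{"travel":[0,0,-114],"turn":[0,0,0]}]';  python3 go.py .588,.1512,.15,-.1115
```

```text
time: 10.55
tool_pos: [0.5915, -0.1593, 0.1518]
eef_rot: [0.001, 0.83, 0.558, 0.001]
force: [-0.1, -0.1, -1.4]
width: 0.381
grip_force: 12.0
travel [ 286.4 -120.1    1.4] turn [ 0.003  0.    -0.274]
[ 0.5915 -0.1593  0.1518] grip 11.995285972952843 w 0.381 t 10.55 j [-0.34  0.54  1.55 -0.    1.04  0.05] F [-0.1 -0.1 -1.4]
```

```bash
python3 -m creep '[{"travel":[28,-12,0],"turn":[0,0,-0.03]},{"travel":[70,-29,0],"turn":[0,0,-0.07]},{"travel":[115,-48,0],"turn":[0,0,-0.11]},{"travel":[160,-67,0],"turn":[0,0,-0.15]},{"travel":[205,-86,0],"turn":[0,0,-0.19]},{"travel":[250,-105,0],"turn":[0,0,-0.24]},{"travel":[276,-116,0],"turn":[0,0,-0.265]},{"travel":[286,-120,0],"turn":[0,0,-0.274]}]'; python3 -m creep '[{"travel":[0,0,0],"turn":[0,0,0]},{"travel":[0,0,0],"turn":[0,0,0]}]' ; python3 go.py .588,.1512,.0326,-.1115
```

```text
time: 11.35
tool_pos: [0.5865, 0.1536, 0.1486]
eef_rot: [-0.0, 0.744, 0.668, -0.001]
force: [-0.8, -0.2, -0.4]
width: 0.386
grip_force: 12.0
time: 11.55
tool_pos: [0.5872, 0.1499, 0.1492]
eef_rot: [-0.0, 0.746, 0.666, -0.0]
force: [-0.5, -0.4, -0.6]
width: 0.383
grip_force: 12.0
travel [  1.4   0.7 116.6] turn [-0.001  0.001 -0.002]
[0.5872 0.1499 0.1492] grip 11.995185278356075 w 0.383 t 11.55 j [ 0.17  0.54  1.57 -0.    1.03  0.29] F [-0.5 -0.4 -0.6]
```

```bash
python3 -m creep '[{"travel":[1,1,20],"turn":[0,0,0]},{"travel":[1,1,55],"turn":[0,0,0]},{"travel":[1,1,80],"turn":[0,0,0]},{"travel":[1,1,98],"turn":[0,0,0]},{"travel":[1,1,107],"turn":[0,0,0]},{"travel":[1,1,112],"turn":[0,0,0]},{"travel":[1,1,115],"turn":[0,0,0]},{"travel":[1,1,115],"turn":[0,0,0]}]'; python3 go.py .588,.1512,.0326,-.1115
```

```text
time: 12.35
tool_pos: [0.5887, 0.1517, 0.0351]
eef_rot: [0.0, 0.746, 0.666, 0.0]
force: [-0.8, 0.3, -0.6]
width: 0.38
grip_force: 12.0
travel [-0.5 -0.7  2.5] turn [ 0.001 -0.    -0.001]
[0.5887 0.1517 0.0351] grip 11.995273232460022 w 0.38 t 12.35 j [ 0.18  0.7   1.62 -0.    0.82  0.29] F [-0.8  0.3 -0.6]
```

```bash
python3 -m creep '[{"travel":[0,0,1],"turn":[0,0,0]},{"travel":[0,0,2],"turn":[0,0,0]},{"travel":[0,0,2.5],"turn":[0,0,0]},{"travel":[0,0,2.5],"turn":[0,0,0]}]'; python3 -m creep '[{"travel":[0,0,0],"turn":[0,0,0]},{"travel":[0,0,0],"turn":[0,0,0]},{"travel":[0,0,0],"turn":[0,0,0]},{"travel":[0,0,0],"turn":[0,0,0]},{"travel":[0,0,0],"turn":[0,0,0]}]' 0; python3 -m creep '[{"travel":[0,0,-15],"turn":[0,0,0]},{"travel":[0,0,-45],"turn":[0,0,0]},{"travel":[0,0,-85],"turn":[0,0,0]},{"travel":[0,0,-110],"turn":[0,0,0]},{"travel":[0,0,-117],"turn":[0,0,0]},{"travel":[0,0,-117],"turn":[0,0,0]}]'; python3 go.py .5672,-.2089,.14,-.386
```

```text
time: 12.75
tool_pos: [0.5885, 0.152, 0.0325]
eef_rot: [0.0, 0.746, 0.666, 0.0]
force: [-1.6, -0.7, 3.9]
width: 0.38
grip_force: 12.0
time: 13.25
tool_pos: [0.5884, 0.1519, 0.0321]
eef_rot: [-0.0, 0.746, 0.666, -0.0]
force: [-0.5, -0.5, -0.5]
width: 0.765
grip_force: 0.0
time: 13.85
tool_pos: [0.5887, 0.152, 0.1503]
eef_rot: [0.001, 0.746, 0.666, 0.001]
force: [-0.3, 0.6, -0.3]
width: 1.0
grip_force: 0.0
travel [-361.    18.9   10.1] turn [ 0.002 -0.001  0.274]
[0.5887 0.152  0.1503] grip 0.0 w 1.0 t 13.85 j [0.18 0.54 1.57 0.   1.04 0.29] F [-0.3  0.6 -0.3]
```

```bash
python3 -m creep '[{"travel":[-40,2,1],"turn":[0,0,0.03]},{"travel":[-89,5,2],"turn":[0,0,0.07]},{"travel":[-138,7,4],"turn":[0,0,0.11]},{"travel":[-187,10,5],"turn":[0,0,0.15]},{"travel":[-236,12,6],"turn":[0,0,0.19]},{"travel":[-285,15,8],"turn":[0,0,0.23]},{"travel":[-332,17,9],"turn":[0,0,0.26]},{"travel":[-361,19,10],"turn":[0,0,0.274]}]'; python3 -m creep '[{"travel":[0,0,0],"turn":[0,0,0]},{"travel":[0,0,0],"turn":[0,0,0]}]' ; python3 go.py .5672,-.2089,.034,-.386
```

```text
time: 14.65
tool_pos: [0.5655, -0.2118, 0.1374]
eef_rot: [-0.001, 0.83, 0.557, -0.001]
force: [-0.0, 0.1, -0.1]
width: 1.0
grip_force: 0.0
time: 14.85
tool_pos: [0.5661, -0.2088, 0.1377]
eef_rot: [-0.001, 0.83, 0.558, -0.001]
force: [0.1, 0.7, -0.3]
width: 1.002
grip_force: 0.0
travel [  0.3   1.3 103.7] turn [-0.002 -0.    -0.001]
[ 0.5661 -0.2088  0.1377] grip 0.0 w 1.002 t 14.85 j [-0.43  0.55  1.59  0.    1.01 -0.04] F [ 0.1  0.7 -0.3]
```

```bash
python3 -m creep '[{"travel":[0,1,20],"turn":[0,0,0]},{"travel":[0,1,50],"turn":[0,0,0]},{"travel":[0,1,80],"turn":[0,0,0]},{"travel":[0,1,98],"turn":[0,0,0]},{"travel":[0,1,104],"turn":[0,0,0]},{"travel":[0,1,104],"turn":[0,0,0]}]'; python3 -m creep '[{"travel":[0,0,0],"turn":[0,0,0]},{"travel":[0,0,0],"turn":[0,0,0]},{"travel":[0,0,0],"turn":[0,0,0]},{"travel":[0,0,0],"turn":[0,0,0]},{"travel":[0,0,0],"turn":[0,0,0]},{"travel":[0,0,0],"turn":[0,0,0]},{"travel":[0,0,0],"turn":[0,0,0]},{"travel":[0,0,0],"turn":[0,0,0]}]' 1 12;  python3 -m creep '[{"travel":[0,0,0],"turn":[0,0,0]},{"travel":[0,0,0],"turn":[0,0,0]}]';python3 go.py .5672,-.2089,.15,-.386
```

```text
time: 15.45
tool_pos: [0.5676, -0.2081, 0.0344]
eef_rot: [-0.001, 0.829, 0.559, -0.0]
force: [0.6, -0.3, 0.3]
width: 1.004
grip_force: 0.0
time: 16.25
tool_pos: [0.5678, -0.2093, 0.0351]
eef_rot: [-0.0, 0.83, 0.558, -0.0]
force: [0.6, -0.2, 0.2]
width: 0.384
grip_force: 12.0
time: 16.45
tool_pos: [0.5678, -0.2093, 0.0351]
eef_rot: [-0.0, 0.83, 0.558, -0.0]
force: [0.1, -0.2, -1.0]
width: 0.385
grip_force: 12.0
travel [   0.2   -0.7 -114.9] turn [-0.  0. -0.]
[ 0.5678 -0.2093  0.0351] grip 11.99632465839386 w 0.385 t 16.45 j [-0.43  0.69  1.63 -0.    0.82 -0.04] F [ 0.1 -0.2 -1. ]
```

Placing height is 0.0351 − 0.003 ≈ 0.032.

```bash
python3 -m creep '[{"travel":[0,0,-20],"turn":[0,0,0]},{"travel":[0,0,-50],"turn":[0,0,0]},{"travel":[0,0,-85],"turn":[0,0,0]},{"travel":[0,0,-105],"turn":[0,0,0]},{"travel":[0,0,-115],"turn":[0,0,0]}]';  python3 go.py .594,.2048,.15,-.1115
```

```text
time: 16.95
tool_pos: [0.5685, -0.2096, 0.1521]
eef_rot: [0.001, 0.83, 0.558, 0.001]
force: [-0.2, 0.7, -0.7]
width: 0.381
grip_force: 12.0
travel [ 393.5 -132.3    1.7] turn [ 0.003  0.    -0.274]
[ 0.5685 -0.2096  0.1521] grip 11.995926797389984 w 0.381 t 16.95 j [-0.43  0.53  1.57 -0.    1.04 -0.04] F [-0.2  0.7 -0.7]
```

```bash
python3 -m creep '[{"travel":[25,-8,0],"turn":[0,0,-0.02]},{"travel":[65,-22,0],"turn":[0,0,-0.05]},{"travel":[110,-37,0],"turn":[0,0,-0.08]},{"travel":[155,-52,0],"turn":[0,0,-0.11]},{"travel":[200,-67,0],"turn":[0,0,-0.14]},{"travel":[245,-82,0],"turn":[0,0,-0.17]},{"travel":[290,-97,0],"turn":[0,0,-0.2]},{"travel":[333,-112,0],"turn":[0,0,-0.235]}]'; python3 -m creep '[{"travel":[37,-12,1],"turn":[0,0,-0.025]},{"travel":[55,-18,1],"turn":[0,0,-0.035]},{"travel":[60,-20,2],"turn":[0,0,-0.039]},{"travel":[60,-20,2],"turn":[0,0,-0.039]},{"travel":[60,-20,2],"turn":[0,0,-0.039]}]' ; python3 go.py .594,.2048,.032,-.1115
```

```text
time: 17.75
tool_pos: [0.5889, 0.1434, 0.1493]
eef_rot: [-0.0, 0.758, 0.652, -0.001]
force: [0.5, -0.1, 0.4]
width: 0.384
grip_force: 12.0
time: 18.25
tool_pos: [0.5788, 0.2026, 0.1478]
eef_rot: [-0.0, 0.746, 0.666, -0.0]
force: [0.0, -0.3, -0.3]
width: 0.384
grip_force: 12.0
travel [  4.   14.9 115.8] turn [-0.001  0.    -0.002]
[0.5788 0.2026 0.1478] grip 11.995932273566723 w 0.384 t 18.25 j [ 0.26  0.55  1.55 -0.    1.04  0.37] F [ 0.  -0.3 -0.3]
```

```bash
python3 -m creep '[{"travel":[4,15,0],"turn":[0,0,0]},{"travel":[4,15,0],"turn":[0,0,0]},{"travel":[4,15,20],"turn":[0,0,0]},{"travel":[4,15,55],"turn":[0,0,0]},{"travel":[4,15,80],"turn":[0,0,0]},{"travel":[4,15,90],"turn":[0,0,0]},{"travel":[4,15,90],"turn":[0,0,0]}]'; python3 go.py .594,.2048,.032,-.1115
```

```text
time: 18.95
tool_pos: [0.5934, 0.2052, 0.0572]
eef_rot: [-0.001, 0.746, 0.666, -0.001]
force: [0.4, 0.9, 0.7]
width: 0.383
grip_force: 12.0
travel [-0.3  0.7 25.2] turn [-0.002  0.001 -0.001]
[0.5934 0.2052 0.0572] grip 11.995997317135334 w 0.383 t 18.95 j [ 0.26  0.69  1.56 -0.    0.89  0.37] F [0.4 0.9 0.7]
```

```bash
python3 -m creep '[{"travel":[0,0,8],"turn":[0,0,0]},{"travel":[0,0,15],"turn":[0,0,0]},{"travel":[0,0,20],"turn":[0,0,0]},{"travel":[0,0,22],"turn":[0,0,0]},{"travel":[0,0,24],"turn":[0,0,0]},{"travel":[0,0,24],"turn":[0,0,0]},{"travel":[0,0,24],"turn":[0,0,0]}]'; python3 go.py .594,.2048,.032,-.1115
```

```text
time: 19.65
tool_pos: [0.5942, 0.206, 0.0343]
eef_rot: [0.0, 0.746, 0.666, 0.0]
force: [-0.3, -0.3, -0.3]
width: 0.387
grip_force: 12.0
travel [-1.2 -0.1  2.3] turn [ 0. -0. -0.]
[0.5942 0.206  0.0343] grip 11.995982006192207 w 0.387 t 19.65 j [ 0.26  0.73  1.56 -0.    0.85  0.37] F [-0.3 -0.3 -0.3]
```

```bash
python3 -m creep '[{"travel":[-1,0,1],"turn":[0,0,0]},{"travel":[-1,0,2],"turn":[0,0,0]},{"travel":[-1,0,2.5],"turn":[0,0,0]},{"travel":[-1,0,2.5],"turn":[0,0,0]}]'; python3 -m creep '[{"travel":[0,0,0],"turn":[0,0,0]},{"travel":[0,0,0],"turn":[0,0,0]},{"travel":[0,0,0],"turn":[0,0,0]},{"travel":[0,0,0],"turn":[0,0,0]},{"travel":[0,0,0],"turn":[0,0,0]}]' 0; python3 -m creep '[{"travel":[0,0,-15],"turn":[0,0,0]},{"travel":[0,0,-45],"turn":[0,0,0]},{"travel":[0,0,-85],"turn":[0,0,0]},{"travel":[0,0,-110],"turn":[0,0,0]},{"travel":[0,0,-117],"turn":[0,0,0]},{"travel":[0,0,-117],"turn":[0,0,0]}]'; python3 go.py .5488,-.263,.14,-.386;  python3 - <<'E'
from h import *
import cv2
i=camera("scene")[120:265,150:350];
cv2.imwrite("pics/h4.png",cv2.resize(i,None,fx=4,fy=4,interpolation=cv2.INTER_CUBIC)[:,:,::-1])
E
```

```text
time: 20.05
tool_pos: [0.594, 0.205, 0.032]
eef_rot: [0.0, 0.746, 0.666, 0.0]
force: [-2.5, -0.8, 5.2]
width: 0.383
grip_force: 12.0
time: 20.55
tool_pos: [0.5939, 0.205, 0.0316]
eef_rot: [-0.0, 0.746, 0.666, -0.0]
force: [0.4, 0.8, -0.4]
width: 0.764
grip_force: 0.0
time: 21.15
tool_pos: [0.5943, 0.2051, 0.1499]
eef_rot: [0.0, 0.746, 0.666, 0.001]
force: [-0.2, -1.0, 0.3]
width: 1.004
grip_force: 0.0
travel [-470.3    7.1    9.5] turn [ 0.002 -0.001  0.274]
[0.5943 0.2051 0.1499] grip 0.0 w 1.004 t 21.15 j [ 0.26  0.57  1.51 -0.    1.06  0.37] F [-0.2 -1.   0.3]
```

View pics/h4.png

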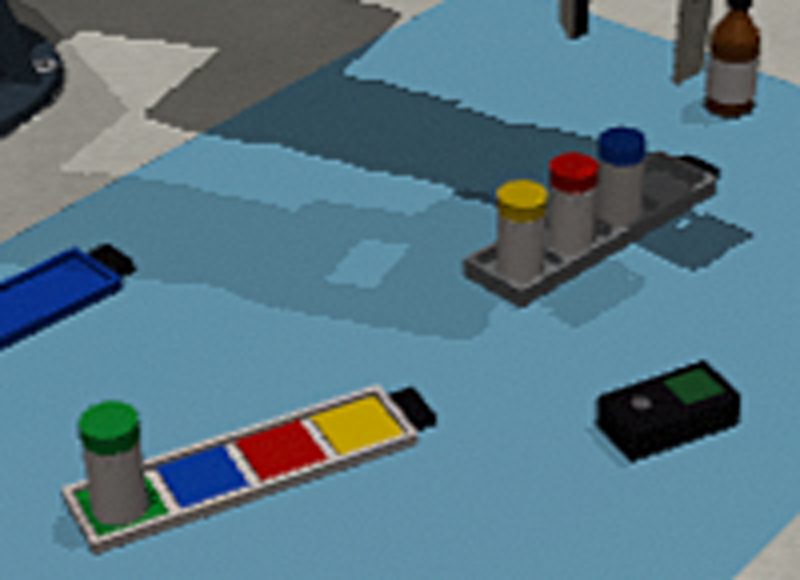

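Yellow (521,240), red (573,215) and blue (622,185) stand upright in compartments 4, 3 and 2. The bystanders have not moved, and only green remains in the tray.

```bash
python3 -m creep '[{"travel":[-30,0,1],"turn":[0,0,0]},{"travel":[-75,1,2],"turn":[0,0,0]},{"travel":[-123,2,3],"turn":[0,0,0]},{"travel":[-171,3,4],"turn":[0,0,0]},{"travel":[-219,4,5],"turn":[0,0,0]},{"travel":[-267,5,6],"turn":[0,0,0]},{"travel":[-315,5,6],"turn":[0,0,0]},{"travel":[-360,6,7],"turn":[0,0,0]}]'; python3 go.py .5488,-.263,.14,-.386
```

```text
time: 22.0
tool_pos: [0.5584, -0.1552, 0.1401]
eef_rot: [-0.001, 0.746, 0.666, -0.001]
force: [1.1, 1.0, 1.3]
width: 1.0
grip_force: 0.0
travel [-108.1    2.6   -0. ] turn [-0.003 -0.     0.274]
[ 0.5584 -0.1552  0.1401] grip 0.0 w 1.0 t 22.0 j [-0.35  0.5   1.65 -0.    0.99 -0.24] F [1.1 1.  1.3]
```

```bash
python3 -m creep '[{"travel":[-35,1,0],"turn":[0,0,0.08]},{"travel":[-75,2,0],"turn":[0,0,0.18]},{"travel":[-100,2,0],"turn":[0,0,0.25]},{"travel":[-108,3,0],"turn":[0,0,0.274]},{"travel":[-108,3,0],"turn":[0,0,0.274]},{"travel":[-108,3,0],"turn":[0,0,0.274]}]'; python3 go.py .5488,-.263,.034,-.386
```

```text
time: 22.6
tool_pos: [0.5504, -0.26, 0.1409]
eef_rot: [-0.001, 0.829, 0.559, -0.0]
force: [-0.4, -0.2, 0.5]
width: 0.997
grip_force: 0.0
travel [ -3.5  -0.2 106.9] turn [-0.001 -0.     0.002]
[ 0.5504 -0.26    0.1409] grip 0.0 w 0.997 t 22.6 j [-0.52  0.55  1.57  0.    1.02 -0.13] F [-0.4 -0.2  0.5]
```

```bash
python3 -m creep '[{"travel":[-3,0,20],"turn":[0,0,0]},{"travel":[-3,0,50],"turn":[0,0,0]},{"travel":[-3,0,80],"turn":[0,0,0]},{"travel":[-3,0,100],"turn":[0,0,0]},{"travel":[-3,0,107],"turn":[0,0,0]},{"travel":[-3,0,107],"turn":[0,0,0]}]'; python3 -m creep '[{"travel":[0,0,0],"turn":[0,0,0]},{"travel":[0,0,0],"turn":[0,0,0]},{"travel":[0,0,0],"turn":[0,0,0]},{"travel":[0,0,0],"turn":[0,0,0]},{"travel":[0,0,0],"turn":[0,0,0]},{"travel":[0,0,0],"turn":[0,0,0]},{"travel":[0,0,0],"turn":[0,0,0]},{"travel":[0,0,0],"turn":[0,0,0]}]' 1 12;  python3 -m creep '[{"travel":[0,0,0],"turn":[0,0,0]},{"travel":[0,0,0],"turn":[0,0,0]}]';python3 go.py .5488,-.263,.15,-.386
```

```text
time: 23.2
tool_pos: [0.5493, -0.2628, 0.0341]
eef_rot: [-0.001, 0.829, 0.559, -0.0]
force: [0.0, -0.4, 1.2]
width: 1.001
grip_force: 0.0
time: 24.0
tool_pos: [0.5494, -0.2639, 0.0346]
eef_rot: [-0.0, 0.83, 0.558, -0.0]
force: [-1.2, 0.4, -0.6]
width: 0.383
grip_force: 12.0
time: 24.2
tool_pos: [0.5494, -0.2639, 0.0346]
eef_rot: [-0.0, 0.83, 0.558, -0.0]
force: [0.2, -0.2, 0.1]
width: 0.383
grip_force: 12.0
travel [   0.6   -0.9 -115.4] turn [-0.  0.  0.]
[ 0.5494 -0.2639  0.0346] grip 11.996796615421772 w 0.383 t 24.2 j [-0.52  0.7   1.62 -0.    0.82 -0.14] F [ 0.2 -0.2  0.1]
```

Placing height is about 0.0316.

```bash
python3 -m creep '[{"travel":[0,0,-20],"turn":[0,0,0]},{"travel":[0,0,-50],"turn":[0,0,0]},{"travel":[0,0,-85],"turn":[0,0,0]},{"travel":[0,0,-107],"turn":[0,0,0]},{"travel":[0,0,-116],"turn":[0,0,0]}]';  python3 go.py .6,.2585,.15,-.1115
```

```text
time: 24.7
tool_pos: [0.5502, -0.2643, 0.1529]
eef_rot: [0.001, 0.83, 0.558, 0.001]
force: [0.8, 0.6, -0.3]
width: 0.385
grip_force: 12.0
travel [ 503.1 -150.7    2.2] turn [ 0.003  0.001 -0.274]
[ 0.5502 -0.2643  0.1529] grip 11.996215805411339 w 0.385 t 24.7 j [-0.52  0.54  1.56 -0.    1.04 -0.14] F [ 0.8  0.6 -0.3]
```

```bash
python3 -m creep '[{"travel":[25,-8,0],"turn":[0,0,-0.02]},{"travel":[65,-20,0],"turn":[0,0,-0.05]},{"travel":[110,-33,0],"turn":[0,0,-0.08]},{"travel":[155,-46,0],"turn":[0,0,-0.11]},{"travel":[200,-60,0],"turn":[0,0,-0.14]},{"travel":[245,-73,0],"turn":[0,0,-0.17]},{"travel":[290,-87,0],"turn":[0,0,-0.2]},{"travel":[330,-99,0],"turn":[0,0,-0.235]}]';  python3 go.py .6,.2585,.15,-.1115
```

```text
time: 25.5
tool_pos: [0.5814, 0.0813, 0.1497]
eef_rot: [-0.0, 0.758, 0.652, -0.001]
force: [0.4, -0.2, -0.8]
width: 0.387
grip_force: 12.0
travel [178.   -8.   -0.4] turn [-0.001  0.    -0.038]
[0.5814 0.0813 0.1497] grip 11.995608285069466 w 0.387 t 25.5 j [0.06 0.5  1.62 0.   1.01 0.21] F [ 0.4 -0.2 -0.8]
```

```bash
python3 -m creep '[{"travel":[40,-2,0],"turn":[0,0,-0.01]},{"travel":[82,-4,0],"turn":[0,0,-0.02]},{"travel":[125,-6,0],"turn":[0,0,-0.03]},{"travel":[155,-7,0],"turn":[0,0,-0.035]},{"travel":[172,-8,0],"turn":[0,0,-0.038]},{"travel":[178,-8,0],"turn":[0,0,-0.038]},{"travel":[178,-8,0],"turn":[0,0,-0.038]},{"travel":[178,-8,0],"turn":[0,0,-0.038]}]';  python3 go.py .6,.2585,.0316,-.1115
```

```text
time: 26.3
tool_pos: [0.6009, 0.255, 0.1504]
eef_rot: [-0.0, 0.746, 0.666, -0.0]
force: [-0.1, 0.0, -1.0]
width: 0.384
grip_force: 12.0
travel [  3.5  -1.2 118.8] turn [-0.     0.    -0.003]
[0.6009 0.255  0.1504] grip 11.996199041604996 w 0.384 t 26.3 j [ 0.33  0.61  1.43 -0.    1.09  0.44] F [-0.1  0.  -1. ]
```

```bash
python3 -m creep '[{"travel":[3,-1,0],"turn":[0,0,0]},{"travel":[3,-1,20],"turn":[0,0,0]},{"travel":[3,-1,55],"turn":[0,0,0]},{"travel":[3,-1,85],"turn":[0,0,0]},{"travel":[3,-1,102],"turn":[0,0,0]},{"travel":[3,-1,110],"turn":[0,0,0]},{"travel":[3,-1,115],"turn":[0,0,0]},{"travel":[3,-1,115],"turn":[0,0,0]}]';  python3 go.py .6,.2585,.0316,-.1115
```

```text
time: 27.1
tool_pos: [0.6006, 0.2594, 0.0362]
eef_rot: [0.0, 0.746, 0.666, 0.0]
force: [-0.0, -0.1, -0.2]
width: 0.383
grip_force: 12.0
travel [-0.9 -0.5  4.6] turn [ 0.001 -0.    -0.002]
[0.6006 0.2594 0.0362] grip 11.99628196656704 w 0.383 t 27.1 j [ 0.34  0.76  1.49 -0.    0.89  0.45] F [-0.  -0.1 -0.2]
```

```bash
python3 -m creep '[{"travel":[-1,0,2],"turn":[0,0,0]},{"travel":[-1,0,3.5],"turn":[0,0,0]},{"travel":[-1,0,4.5],"turn":[0,0,0]},{"travel":[-1,0,5],"turn":[0,0,0]},{"travel":[-1,0,5],"turn":[0,0,0]}]'; python3 -m creep '[{"travel":[0,0,0],"turn":[0,0,0]},{"travel":[0,0,0],"turn":[0,0,0]},{"travel":[0,0,0],"turn":[0,0,0]},{"travel":[0,0,0],"turn":[0,0,0]},{"travel":[0,0,0],"turn":[0,0,0]}]' 0; python3 -m creep '[{"travel":[0,0,-15],"turn":[0,0,0]},{"travel":[0,0,-45],"turn":[0,0,0]},{"travel":[0,0,-85],"turn":[0,0,0]},{"travel":[0,0,-120],"turn":[0,0,0]},{"travel":[0,0,-150],"turn":[0,0,0]},{"travel":[0,0,-160],"turn":[0,0,0]},{"travel":[0,0,-160],"turn":[0,0,0]}]';  python3 - <<'E'
from h import *
import cv2
i=camera("scene")[100:320,90:370];
cv2.imwrite("pics/h5.png",cv2.resize(i,None,fx=2.7,fy=2.7,interpolation=cv2.INTER_CUBIC)[:,:,::-1])
E
```

```text
time: 27.6
tool_pos: [0.6004, 0.2585, 0.0316]
eef_rot: [0.0, 0.746, 0.666, 0.0]
force: [-2.0, -1.2, 6.3]
width: 0.381
grip_force: 12.0
time: 28.1
tool_pos: [0.6001, 0.2584, 0.0306]
eef_rot: [-0.0, 0.746, 0.666, -0.0]
force: [0.0, -0.2, 0.3]
width: 0.761
grip_force: 0.0
time: 28.8
tool_pos: [0.6006, 0.2586, 0.1924]
eef_rot: [0.001, 0.746, 0.666, 0.001]
force: [-0.0, -0.3, 0.0]
width: 1.001
grip_force: 0.0
```

View pics/h5.png

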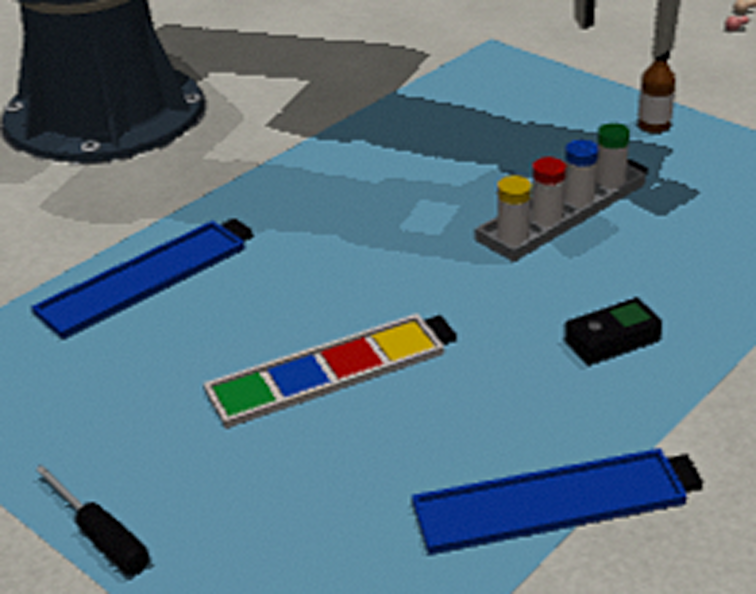

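All four pots are upright in the rack: yellow (514,215), red (548,195), blue (580,175) and green (613,155). Green is at the rack's tab end, all the pads are empty, and the bystanders are in place.

```bash
python3 -c "
from workcell import *
print(close_job())"
```

```text
the job is handed in; nothing more can be done
None
```

The four pots stand upright in the grey rack in reverse order (from its tab: green, blue, red, yellow), the tester, bottle and screwdriver were not moved, and I handed the job in at about 29 s of the 106 s allowed.

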